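Fit the service cover of a bench instrument and hold it shut

TASK

Of the three loose metal covers on the bench, pick the one that matches the rectangular service opening in the top of the instrument and set it in the opening. Then turn its quarter-turn wing clockwise to its stop, so that the slot line on the wing points at the index marks beside the opening, and after that push the cover down until it is fully home, flush with the top of the case, and finish while still holding it pressed there. Leave the other covers, the screwdriver and the jar where they are.

Things in the scene. Friction and masses are not known exactly. Their poses are not given: they have to be found in the camera images.
- instrument: Grey half-rack bench instrument, fixed to the bench, 280 (own x) x 210 (own y) x 90 high; its place and yaw vary. Origin: centre of its underside, on the bench; z up. White front panel with a display on its +x end; black vent lines on the +x half of its top; the opening is in the -x half.
- bay (a point): Centre of the service opening, in the plane of the case top (90 mm above the bench); axes as the instrument's. Opening 124 (x) x 84 (y), upright walls, 4 mm bevelled rim: the right cover has 2 mm play per side, either way round. A sprung rubber seal 14 mm down carries the cover's edge. Dark index marks on the case top at the middle of the long sides (direction y) show how the wing must lie.
- seal (a joint): Push-down of the sprung seal (m): 0 free (a cover resting on it stands 6 mm proud), 0.006 at its hard stop (cover flush). Pushes back with 5 N at 0, 12 N at 0.006; the cover's weight (2 to 3.5 N) does not press it, and it lifts the cover when let go. Unless the wing lies along the bay's y, a slotted receptacle blocks the fastener's crossbar after about 2 mm.
- cover: The matching cover: aluminium pan, 120 (own x) x 80 (own y) x 20 high, about 0.25 kg, loose on the bench, at one of three places at a varying yaw. Origin: centre of its lower edge plane, z up; it lies flat with its origin at bench height. The steel wing stands on the middle of its top; the fastener's crossbar is hidden inside the pan.
- wing (a point): Grip point of the cover's wing, on the fastener's axis, 42 mm above the cover's origin (22 mm above the plate). The wing is an upright steel bar 40 long (own x) x 12 thick (y), from 24 to 50 mm above the cover's origin, with a dark slot line along its top; under it a disc 30 across, 4 high. It is also the handle to carry the cover by.
- fastener (a joint): Turn of the wing on the cover (rad): 0 with the wing along the cover's long x axis, growing clockwise seen from above, to a firm stop at 1.571, wing along y: aligned. Starts at 0.15 to 0.6 and stays where left; friction 0.06 N m, so it does not slip when the cover is carried by the wing. It can be turned once the cover sits in the opening, whose walls keep the cover from turning along.
- short_cover: Wrong cover, to be left alone: same make and wing, but 84 (x) x 80 (y) x 20 high. Origin: centre of its underside. Wing fixed along its x, top 50 mm above the bench.
- round_cover: Wrong cover, to be left alone: same make and wing, but a round plate 96 across, 20 high. Origin: centre of its underside. Wing along its x, top 50 mm above the bench.
- screwdriver: Bystander: screwdriver about 200 long, lying on the bench to the right of the instrument (the robot's right). Leave alone.
- jar: Bystander: small closed jar, 56 across and 70 high; origin at the centre of its underside. Leave alone.
Not all that is in view belongs to the job. What is shaped like the cover but brown or orange is not meant.

How it is judged (in metres and radians):
On the way, in this order (a step that is already met when the one before it is completed fails the run):
1. the matching cover sits in the opening, on the seal (horizontal distance between cover and bay below 0.006 m and z of cover in the frame of bay below -0.0115 m and angle between the x axis of cover and the x axis of bay, either way round below 0.08 rad), for 0.2 s.
2. its wing is turned to the index marks with the cover in the opening (all of step 1 and value of joint fastener above 1.4 rad), for 0.2 s.
At the end, for the whole second after the job is handed in: Right cover in the opening (6 mm, 0.08 rad), wing within 0.17 rad of its stop, held still and pressed home: within 2 mm of flush, seal down more than 4.5 of 6 mm, level within 0.05 rad, fingers bearing on the cover or its wing with more than 3 N (all of step 2 and value of joint seal above 0.0045 m and z of cover in the frame of bay below -0.018 m and angle between cover's own z axis and vertical below 0.05 rad and contact force between the fingers and cover above 3 N and linear speed of cover below 0.02 m/s); the arm keeps its last pose, push and grip.
It fails at once if a wrong cover, the screwdriver or the jar is moved by more than 30 mm (distance of any of short_cover, round_cover, screwdriver, jar from where it was at the start of the episode above 0.03 m).
It also fails if it takes over 40 s, if anything falls off the work surface, if the arm or the gripper's body presses on something with over 40 N, if the wrist force passes 120 N, or if a joint passes its speed limit or range.

ROBOT

A 6-joint arm with a two-finger parallel gripper is mounted at the origin on the work surface. World frame = base frame: x ahead of the robot, y to its left, z up, the work surface at z = 0. Lengths are in mm, angles in rad, forces in N, time in s.
With the tool pointing down it reaches from about 275 to 750 mm from the base axis. Payload 10.2 kg.
Tool frame: the origin (TCP) lies on the front face of the gripper's body, between the roots of the fingers; the fingertips stand 73 mm ahead of it and the grasp point (between the pads) lies 54 mm ahead of it; z points along the fingers, y is the direction in which the jaws open and shut (so a half turn about z gives the same grasp; the last joint's range is limited). The gripper opens to 85 mm and grips with 20 to 120 N. Pads are 22 mm wide; open, the fingers measure 114 mm over their backs; the gripper's body (76 mm by 85 mm) begins 54 mm behind the grasp point. The pads swing forward as they close: fully open they stand 13 mm farther back than shut.
Start: joints at [-1.404, 0.313, 1.498, -0, 1.331, -0.223], TCP at [199.49, -485.629, 303.894] pointing down, gripper open.
Joint ranges: [-2.94, 2.94], [-0.97, 2.17], [0.19, 2.56], [-1.23, 4.37], [0.02, 3.11], [-2.88, 2.88]. Speed limits (rad/s): [2.39, 2.39, 3.01, 3.14, 3.14, 3.14].

INTERFACE

Orientations are given as a unit quaternion [w, x, y, z].
In Python, from rig import ctrl gives the robot as it stands. The module is installed in compiled form; this text tells all that it offers.
- The arm moves only by the shell command python3 -m creep 'ROWS' [OPENING] [FORCE]. ROWS is text: rows parted by semicolons, each of 6 numbers parted by spaces: the shift along the tool's x, y, z scaled (see below), then the turn, a rotation vector about the tool's x, y, z scaled (see below). In form: tx ty tz wx wy wz; .... A call has 1 to 8 rows; each row shifts and turns the commanded pose from where the row before left it, along the tool's axes as they then stand; what a row does not reach is not made up. The controller multiplies each number of a shift by 0.02 m and each number of a turn by 5 degrees. A row lasts 1/10 s, in which the tool goes at most 50 mm and 8.59 degrees, less where a joint would pass 70% of its speed; a pose out of reach is approached as far as the arm can. A call with a number of a shift or a turn outside -1 to 1 is refused whole. A call with a gripper value outside its range is refused whole. OPENING is the opening, from 0 (shut) to 1 (fully open), set as the call begins (- or left out, the last holds). The fingers move at their own pace and stop on an object; FORCE is the grip in N (left out, the last holds). Time passes only in rows, so rows that do not move let the fingers close. It gives the time, the measured TCP pose, the force and the opening at its end, in the units of the state.
- ctrl.sense(): the state, without advancing time (a new reading comes with each control period).
- ctrl.capture(name): name is "scene" or "top" or "wrist"; returns the picture (400x640x3 uint8, blue, green, red); there is no depth.
- ctrl.get_calibration(name): a dict with "mtx" (3x3 intrinsics, pixels), "R" (3x3) and "t" (3): a world point X has camera coordinates R X + t. Camera axes: x right, y down, z forward; pixel columns grow to the right and rows downward; lengths in mm; the calibration is good to about 2 mm. A picture is of the moment at which its call begins: read the wrist's pose just before it. get_calibration takes no time and is no camera call; for the wrist camera it gives the pose at the moment of the call.
- ctrl.finish_job(): hands the job in, once; it reports no verdict.
The state is a dict: "time_s": time; "joints": joint angles; "dq": joint speeds; "tau": joint torques, N m; "eef_pos": TCP position; "ee_rot": TCP orientation; "force": force on the tool from outside, world axes, zero at the start; "wrist_torque": the same for the moment, N m; "grip_width": opening from 0.0 (shut) to 1.0 (fully open).
Only numpy, scipy, OpenCV 4.12 (cv2) and the standard library are available. Lean on these libraries where they do the work, as an engineer would, in place of code of your own. Each camera call takes 0.05 s, during which the arm holds its last target. There are 200 camera calls.

## Working session

There is one attempt and no reset: what is moved stays moved. The work goes in short steps, Python scripts to look and compute and a shell command to move; the robot and the scene stay as the last step left them, time stands still between calls to the robot, and variables do not carry over. Pictures are saved under pics/ and viewed, and the job is handed in when it is done.

```bash
mkdir -p pics; python3 - <<'E'
from rig import ctrl
import cv2
s=ctrl.sense(); print({k:s[k] for k in ("time_s","eef_pos","ee_rot","force","grip_width")})
for n in ("scene","top"):
    cv2.imwrite(f"pics/{n}0.png",ctrl.capture(n))
    c=ctrl.get_calibration(n); print(n,c)
E
```

```text
{'time_s': 0.0, 'eef_pos': array([ 199.45603854, -485.44845803,  303.34536407]), 'ee_rot': array([-6.44077404e-04,  9.81069188e-01,  1.93656481e-01,  1.65765485e-05]), 'force': array([ 0.74192674, -0.36941924, -0.11214605]), 'grip_width': 0.9969670525294517}
scene {'mtx': array([[389.56225292,   0.        , 323.336996  ],
       [  0.        , 389.56225292, 203.4562886 ],
       [  0.        ,   0.        ,   1.        ]]), 'R': array([[-0.86708619,  0.49812353,  0.0058721 ],
       [ 0.35233979,  0.62156746, -0.69965031],
       [-0.35216219, -0.60458815, -0.71446131]]), 't': array([ 474.01630513, -150.16470595, 1474.45431439])}
top {'mtx': array([[504.72896842,   0.        , 321.01146213],
       [  0.        , 504.72896842, 198.53537976],
       [  0.        ,   0.        ,   1.        ]]), 'R': array([[-4.27444365e-03, -9.99990834e-01, -2.46346450e-04],
       [-9.95912165e-01,  4.27923639e-03, -9.02255344e-02],
       [ 9.02257616e-02, -1.40324536e-04, -9.95921328e-01]]), 't': array([  41.62144647,  598.20956655, 1332.21052898])}
```

View pics/top0.png

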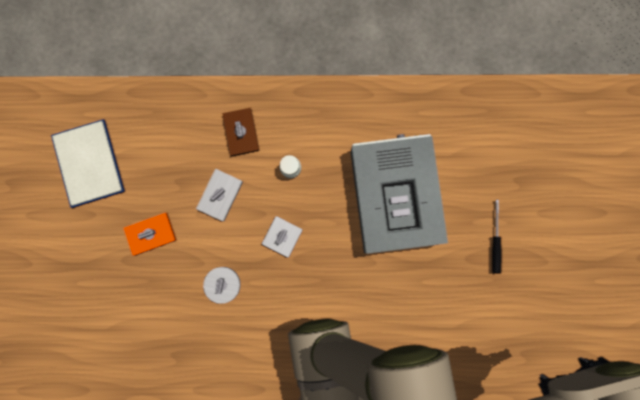

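View pics/scene0.png

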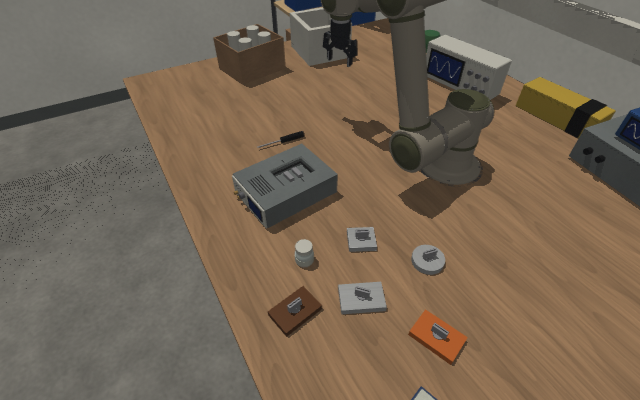

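The top view shows the matching cover at about (219,195), the short cover at (282,237), the round cover at (221,285), the jar at (289,167) and the instrument with its opening at (400,205). Next I'll measure them.

```bash
cat > h.py <<'E'
import numpy as np, cv2
from rig import ctrl
def ray(c,px,z):
    px=np.atleast_2d(np.array(px,float)); R,t,K=c["R"],np.ravel(c["t"]),c["mtx"]
    d=np.c_[px,np.ones(len(px))]@np.linalg.inv(K).T@R; o=-R.T@t
    return o+d*((z-o[2])/d[:,2])[:,None]
def proj(c,X):
    p=(np.atleast_2d(X)@c["R"].T+np.ravel(c["t"]))@c["mtx"].T; return p[:,:2]/p[:,2:]
def rect(P):
    r=cv2.minAreaRect(P[:,:2].astype(np.float32)); b=cv2.boxPoints(r)
    e=[b[1]-b[0],b[2]-b[1]]; e.sort(key=np.linalg.norm); L=e[1]
    return np.round(r[0],1),np.round([np.linalg.norm(x) for x in e],1),round(float(np.arctan2(L[1],L[0])%np.pi),3)
E
python3 - <<'E'
from h import *
im=cv2.imread("pics/top0.png"); c=ctrl.get_calibration("top")
hsv=cv2.cvtColor(im,cv2.COLOR_BGR2HSV)
m=((hsv[...,1]<40)&(hsv[...,2]>90)).astype(np.uint8); m[:85]=0
cs,_=cv2.findContours(m,cv2.RETR_EXTERNAL,cv2.CHAIN_APPROX_NONE)
for k in cs:
    if cv2.contourArea(k)<300: continue
    x=k[:,0].mean(0); z=90 if abs(x[0]-398)<30 and x[1]<260 else 20
    print(x.round(),z,rect(ray(c,k[:,0],z)))
r=im[120:260,340:460]; cv2.imwrite("pics/crop0.png",cv2.resize(np.hstack([r,im[145:285,195:315]]),None,fx=3.3,fy=3.3,interpolation=cv2.INTER_CUBIC))
E
```

```text
[221. 285.] 20 (array([370.1, 305.3]), array([90.8, 93.1], dtype=float32), 2.357)
[282. 236.] 20 (array([497.1, 145.8]), array([78.5, 82.6], dtype=float32), 2.676)
[219. 195.] 20 (array([610.3, 315.3]), array([ 80. , 119.3], dtype=float32), 2.707)
[399. 194.] 90 (array([ 610.1, -160. ]), array([208.2, 290.9], dtype=float32), 0.122)
[ 86. 163.] 20 (array([700.9, 678.8]), array([145.2, 205.2], dtype=float32), 0.301)
```

View pics/crop0.png

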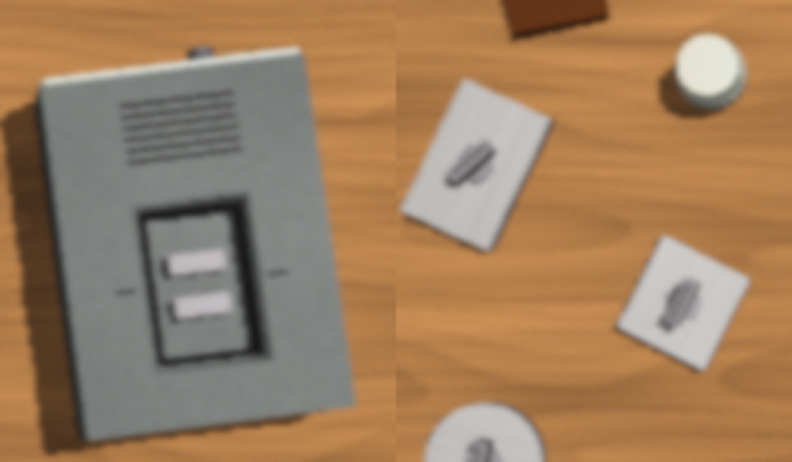

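The cover is at (610,315) with its long axis at yaw −0.435 and the wing at about −0.876, so the fastener is at about 0.44. The measured sizes match (119×80). I'll travel above it at the current height, all of it clear of the instrument.

```bash
R="" 
python3 -m creep '0.95 -0.81 0 0 0 0;0.95 -0.81 0 0 0 0;0.95 -0.81 0 0 0 0;0.95 -0.81 0 0 0 0;0.95 -0.81 0 0 0 0;0.95 -0.81 0 0 0 0;0.95 -0.81 0 0 0 0;0.95 -0.81 0 0 0 0'
python3 -m creep '0.95 -0.81 0 0 0 0;0.95 -0.81 0 0 0 0;0.95 -0.81 0 0 0 0;0.95 -0.81 0 0 0 0;0.95 -0.81 0 0 0 0;0.95 -0.81 0 0 0 0;0.95 -0.81 0 0 0 0;0.95 -0.81 0 0 0 0'
```

```text
time_s: 0.9
eef_pos: [291.1, -307.0, 303.7]
ee_rot: [-0.0, 0.981, 0.194, -0.0]
force: [0.5, -0.5, 0.4]
grip_width: 1.004
time_s: 1.7
eef_pos: [382.4, -129.3, 303.7]
ee_rot: [-0.0, 0.981, 0.194, -0.0]
force: [0.1, 0.8, -0.1]
grip_width: 1.0
```

```bash
python3 -m creep '0.95 -0.81 0 0 0 0;0.95 -0.81 0 0 0 0;0.95 -0.81 0 0 0 0;0.95 -0.81 0 0 0 0;0.95 -0.81 0 0 0 0;0.95 -0.81 0 0 0 0;0.95 -0.81 0 0 0 0;0.95 -0.81 0 0 0 0' >/dev/null
python3 -m creep '0.95 -0.81 0 0 0 0;0.95 -0.81 0 0 0 0;0.95 -0.81 0 0 0 0;0.95 -0.81 0 0 0 0;0.95 -0.81 0 0 0 -1;0.95 -0.81 0 0 0 0;0.95 -0.81 0 0 0 0;0.95 -0.81 0 0 0 0' >/dev/null
python3 -m creep '0.95 -0.81 0 0 0 0;0.95 -0.81 0 0 0 0;0.95 -0.81 0 0 0 0;0.95 -0.81 0 0 0 0;0 0 0 0 0 -1;0 0 0 0 0 -1;0 0 0 0 0 -1;0 0 0 0 0 -1'
python3 -m creep '0 0 0.3 0 0 -1;0 0 0.3 0 0 -1;0 0 0.3 0 0 -1;0 0 0.3 0 0 -1;0 0 0.3 0 0 -1;0 0 0.3 0 0 -1;0 0 0.3 0 0 -1;0 0 0.3 0 0 -1'
python3 -m creep '0 0 0.3 0 0 -1;0 0 0.3 0 0 -1;0 0 0.3 0 0 -1;0 0 0.3 0 0 -1;0 0 0.3 0 0 -1;0 0 0.3 0 0 -1;0 0 0.3 0 0 -1;0 0 0.3 0 0 -1'
python3 - <<'E'
from h import *
c=ctrl.get_calibration("wrist"); cv2.imwrite("pics/w1.png",ctrl.capture("wrist"))
np.savez("w1.npz",**c); s=ctrl.sense(); print(s["joints"],c["R"],c["t"])
print(proj(c,[[610,315,50],[610,315,20]]))
E
```

```text
time_s: 4.1
eef_pos: [596.7, 320.2, 303.3]
ee_rot: [-0.0, 0.915, 0.403, -0.001]
force: [-0.1, -0.8, 0.4]
grip_width: 0.997
time_s: 4.9
eef_pos: [596.6, 320.1, 255.1]
ee_rot: [-0.0, 0.722, 0.692, -0.0]
force: [1.0, -0.3, -1.0]
grip_width: 0.996
time_s: 5.7
eef_pos: [596.6, 320.1, 207.1]
ee_rot: [-0.0, 0.442, 0.897, -0.0]
force: [0.2, -0.8, -0.6]
grip_width: 0.998
[ 3.19751691e-01  7.30642587e-01  1.09918774e+00  1.92605391e-05
  1.31452314e+00 -3.39615355e-01] [[ 7.93390133e-01  6.08713397e-01 -3.09832408e-04]
 [ 5.87119631e-01 -7.65110496e-01  2.64379402e-01]
 [ 1.60694228e-01 -2.09937918e-01 -9.64418704e-01]] [-667.18348171 -114.9539842   256.44836424]
[[332.35347064 219.1246889 ]
 [331.18643353 207.88904398]]
```

View pics/w1.png

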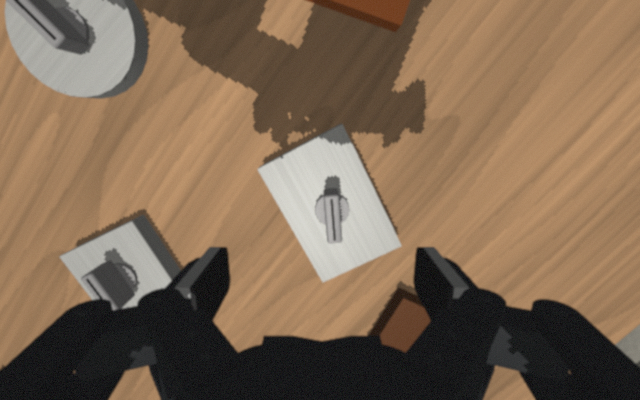

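The wrist view shows the cover centred at about (330,203), with the wing slot nearly vertical in the image around (334,218). I'll measure both.

```bash
python3 - <<'E'
from h import *
im=cv2.imread("pics/w1.png"); c=dict(np.load("w1.npz"))
cv2.imwrite("pics/w1c.png",cv2.resize(im[120:290,250:410],None,fx=3.5,fy=3.5,interpolation=cv2.INTER_CUBIC))
print(rect(ray(c,[(258,170),(343,125),(401,245),(323,281)],20)))
print(ray(c,[(330,203)],20)) 
E
```

```text
(array([611.1, 314.9]), array([ 79.9, 118.3], dtype=float32), 2.705)
[[606.45757876 317.86586885  20.        ]]
```

View pics/w1c.png

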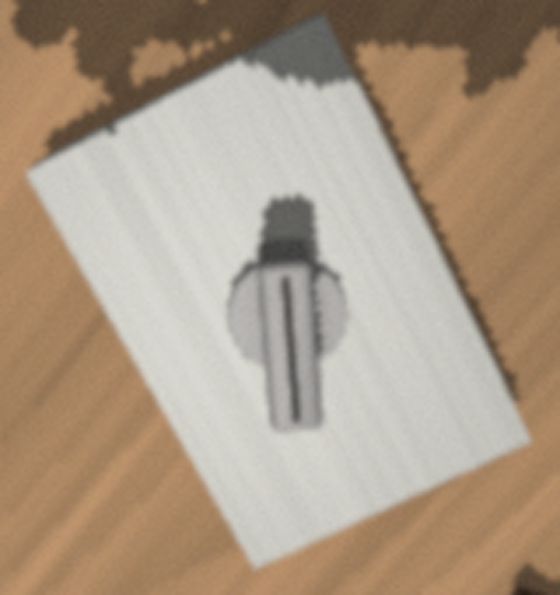

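```bash
python3 - <<'E'
from h import *
c=dict(np.load("w1.npz"))
P=ray(c,[(250+287/3.5,120+278/3.5),(250+296/3.5,120+420/3.5),(250+291/3.5,120+347/3.5)],50)
d=P[0]-P[1]; print(P.round(1),np.linalg.norm(d),np.arctan2(d[1],d[0])%np.pi)
ctop=ctrl.get_calibration("top")
# opening rim and marks in top crop (px = 340+x/3.3, 120+y/3.3)
f=lambda L:[(340+x/3.3,120+y/3.3) for x,y in L]
B=ray(ctop,f([(137,210),(245,197),(270,354),(158,367)]),90); print("rim",rect(B))
print("marks",ray(ctop,f([(124,293),(278,272)]),90).round(1))
C=ray(ctop,f([(40,82),(300,50),(355,405),(84,440)]),90); print("case",rect(C))
E
```

```text
[[600.  327.3  50. ]
 [622.2 302.3  50. ]
 [610.5 315.4  50. ]] 33.41646238358398 2.2953093985515243
rim (array([ 574.2, -167.5]), array([ 87.4, 123.7], dtype=float32), 0.117)
marks [[ 565.7 -105.8   90. ]
 [ 581.5 -225.8   90. ]]
case (array([ 605. , -160.8]), array([211.1, 281.5], dtype=float32), 0.123)
```

Wing at (610.5, 315.3) with yaw 2.295 (fastener ≈ 0.41). I'll align the tool, go down to TCP z≈100 and grip.

```bash
python3 -m creep '0 0 0 0 0 -0.77;-0.64 0.36 0 0 0 0;0 0 0.9 0 0 0;0 0 0.9 0 0 0;0 0 0.9 0 0 0;0 0 0.9 0 0 0;0 0 0.9 0 0 0;0 0 0.85 0 0 0'
python3 -m creep '0 0 0 0 0 0;0 0 0 0 0 0;0 0 0 0 0 0;0 0 0 0 0 0;0 0 0 0 0 0;0 0 0 0 0 0;0 0 0 0 0 0' 0 60
python3 - <<'E'
from h import *
cv2.imwrite("pics/w2.png",ctrl.capture("wrist"))
E
```

```text
time_s: 6.55
eef_pos: [610.4, 315.2, 99.8]
ee_rot: [-0.0, 0.414, 0.91, -0.0]
force: [-0.6, 0.2, -0.2]
grip_width: 1.003
time_s: 7.25
eef_pos: [610.9, 315.4, 101.8]
ee_rot: [0.001, 0.413, 0.911, 0.001]
force: [0.4, -0.2, 5.4]
grip_width: 0.129
```

View pics/w2.png

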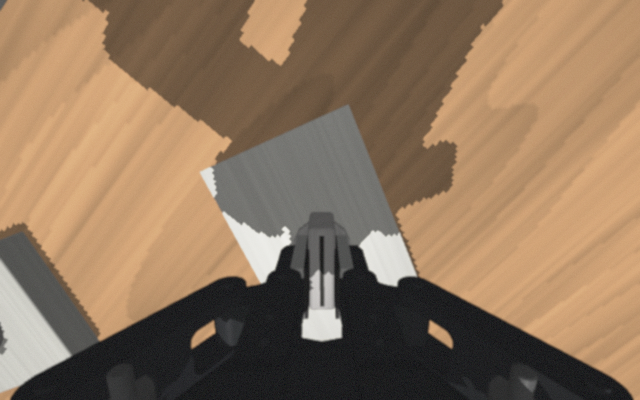

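Gripped at 0.129 (≈11 mm), on the wing. I'll lift it and, from there, refine the bay position from the top and scene views.

```bash
python3 -m creep '0 0 -0.5 0 0 0;0 0 -1 0 0 0;0 0 -1 0 0 0;0 0 -1 0 0 0;0 0 -1 0 0 0;0 0 -1 0 0 0;0 0 -1 0 0 0;0 0 -1 0 0 0'
python3 - <<'E'
from h import *
t=ctrl.capture("top"); s=ctrl.capture("scene"); cv2.imwrite("pics/t2.png",t); cv2.imwrite("pics/s2.png",s)
a=cv2.resize(t[165:245,365:440],None,fx=6,fy=6,interpolation=cv2.INTER_CUBIC)
b=cv2.resize(s[140:215,230:340],None,fx=6.4,fy=6.4,interpolation=cv2.INTER_CUBIC)
cv2.imwrite("pics/t2c.png",a); cv2.imwrite("pics/s2c.png",b)
E
```

```text
time_s: 8.1
eef_pos: [610.2, 315.1, 251.5]
ee_rot: [-0.001, 0.413, 0.911, -0.001]
force: [0.6, 0.4, -3.1]
grip_width: 0.128
```

View pics/t2c.png

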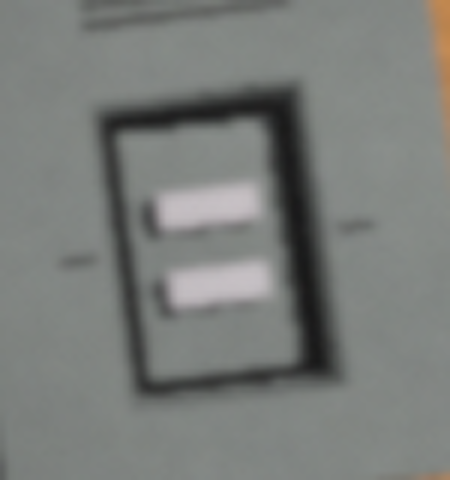

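View pics/s2c.png

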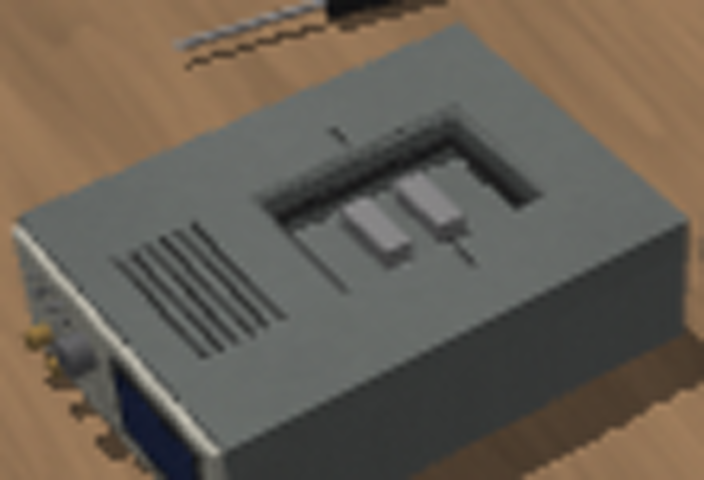

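View pics/s2.png

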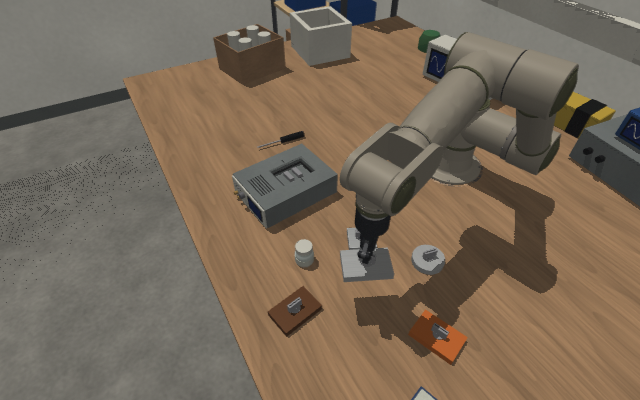

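The top crop shows the opening with corners at about (98,108), (300,83), (343,380) and (138,402), and index marks at about (78,260) and (357,225). The scene crop shows the marks at about (339,137) and (465,252). I'll put the bay where these agree.

```bash
python3 - <<'E'
from h import *
ct,cs=ctrl.get_calibration("top"),ctrl.get_calibration("scene")
f=lambda L,k,ox,oy:[(ox+(x+.5)/k-.5,oy+(y+.5)/k-.5) for x,y in L]
M=ray(ct,f([(78,260.5),(357,225.5)],6,365,165),90); d=M[0]-M[1]
print("marks top",M.round(1),M.mean(0).round(1),np.linalg.norm(d).round(1),np.arctan2(d[1],d[0])-np.pi/2)
print("rim top",rect(ray(ct,f([(98,108),(300,83),(343,380),(138,402)],6,365,165),90)))
M=ray(cs,f([(339,137),(465,252)],6.4,230,140),90); d=M[1]-M[0]
print("marks scene",M.round(1),M.mean(0).round(1),np.linalg.norm(d).round(1),np.arctan2(d[1],d[0])-np.pi/2)
# case edges by mask, top
im=cv2.imread("pics/t2.png"); h=cv2.cvtColor(im,cv2.COLOR_BGR2HSV)
m=((h[...,1]<45)&(h[...,2]>95)).astype(np.uint8); m[:100]=0;m[270:]=0;m[:,:330]=0;m[:,460:]=0
m=cv2.morphologyEx(m,cv2.MORPH_OPEN,np.ones((9,9)))
k=max(cv2.findContours(m,cv2.RETR_EXTERNAL,cv2.CHAIN_APPROX_NONE)[0],key=cv2.contourArea)[:,0]
print("case",rect(ray(ct,k,90)))
E
```

```text
marks top [[ 567.7 -105.8   90. ]
 [ 582.2 -225.4   90. ]] [ 574.9 -165.6   90. ] 120.4 0.12064591736001695
rim top (array([ 574.7, -166.6]), array([ 87.9, 128.4], dtype=float32), 0.12)
marks scene [[ 581.6 -221.7   90. ]
 [ 565.6 -106.8   90. ]] [ 573.6 -164.3   90. ] 116.0 0.13852396152069613
case (array([ 607.8, -160.6]), array([208.1, 286.5], dtype=float32), 0.121)
```

Both views agree: bay at about (574.6, −165.9), yaw 0.121. I'll carry the cover there and turn it 0.557 rad counter-clockwise.

```bash
python3 -m creep '-0.94 -0.95 0 0 0 0;-0.94 -0.95 0 0 0 0;-0.94 -0.95 0 0 0 0;-0.94 -0.95 0 0 0 0;-0.94 -0.95 0 0 0 0;-0.94 -0.95 0 0 0 0;-0.94 -0.95 0 0 0 0;-0.94 -0.95 0 0 0 0'
python3 -m creep '-0.94 -0.95 0 0 0 0;-0.94 -0.95 0 0 0 0;-0.94 -0.95 0 0 0 0;-0.94 -0.95 0 0 0 0;-0.94 -0.95 0 0 0 0;-0.94 -0.95 0 0 0 0;-0.94 -0.95 0 0 0 0;-0.94 -0.95 0 0 0 0'
python3 -m creep '-0.94 -0.95 0 0 0 0;-0.94 -0.95 0 0 0 0;0 0 0 0 0 -0.8;0 0 0 0 0 -0.8;0 0 0 0 0 -0.8;0 0 0 0 0 -0.8;0 0 0 0 0 -0.8;0 0 0 0 0 -0.8'
python3 -m creep '0 0 0 0 0 -0.8;0 0 0 0 0 -0.78;0 0 0.5 0 0 0;0 0 0.5 0 0 0;0 0 0.5 0 0 0;0 0 0 0 0 0'
python3 - <<'E'
from h import *
s=ctrl.sense(); q=s["ee_rot"]; print(2*np.arctan2(q[2],q[1]),s["joints"][5])
t=ctrl.capture("top"); cv2.imwrite("pics/t3.png",t); c=ctrl.get_calibration("wrist");np.savez("w3.npz",**c); w=ctrl.capture("wrist"); cv2.imwrite("pics/w3.png",w)
sc=ctrl.capture("scene"); cv2.imwrite("pics/s3.png",sc)
a=cv2.resize(t[130:260,340:460],None,fx=4,fy=4,interpolation=cv2.INTER_CUBIC)
b=cv2.resize(sc[110:230,220:350],None,fx=4,fy=4,interpolation=cv2.INTER_CUBIC)[:480]
cv2.imwrite("pics/ts3.png",np.hstack([a[:480,:400],b[:480,:400]]))
E
```

```text
time_s: 9.0
eef_pos: [594.5, 100.9, 249.5]
ee_rot: [-0.001, 0.413, 0.911, -0.0]
force: [0.4, 0.6, -3.2]
grip_width: 0.123
time_s: 9.8
eef_pos: [579.2, -112.2, 249.5]
ee_rot: [-0.001, 0.413, 0.911, -0.0]
force: [0.6, 1.0, -2.3]
grip_width: 0.123
time_s: 10.6
eef_pos: [575.5, -164.4, 249.4]
ee_rot: [-0.001, 0.213, 0.977, 0.0]
force: [-0.5, 1.3, -2.3]
grip_width: 0.129
time_s: 11.2
eef_pos: [575.3, -164.3, 218.5]
ee_rot: [-0.002, 0.147, 0.989, 0.001]
force: [-0.5, -0.1, -2.1]
grip_width: 0.129
2.845545659141064 -1.7485635335816327
```

View pics/ts3.png

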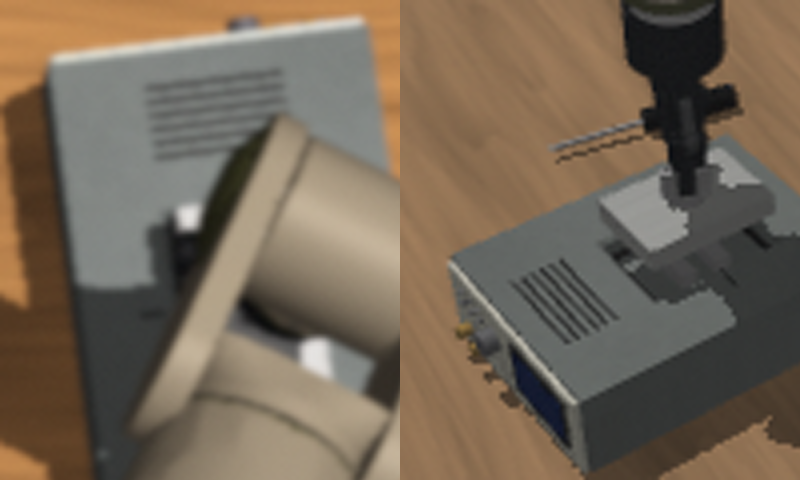

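View pics/w3.png

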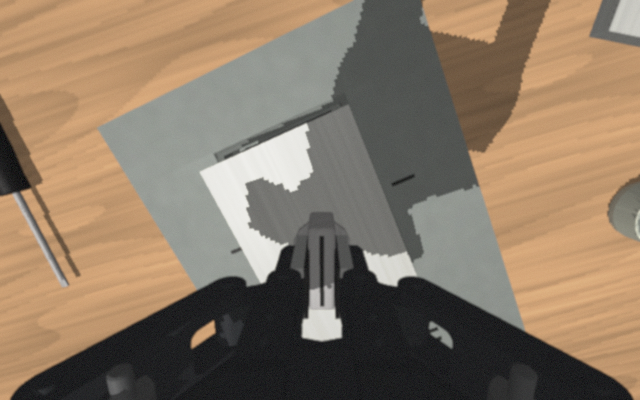

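The wrist view shows both index marks, at about (403,180) and (236,250). It also shows the far opening rim from (215,155) to (345,98), and the far corners of the held cover at (201,172) and (348,105). I'll turn these into positions to check alignment.

```bash
python3 - <<'E'
from h import *
c=dict(np.load("w3.npz"))
T=np.array([575.3,-164.3]); ang=lambda d:np.arctan2(d[1],d[0])%np.pi
M=ray(c,[(391.5,185.5),(414.5,176),(231,252.5),(241,248)],90)
print("marks",M.round(1)); rm=M[:2].mean(0)
d=M[0]-M[2]; print("mark-line yaw-pi/2",ang(d)-np.pi/2)
O=ray(c,[(215,155),(345,98)],90); print("rim far",O.round(1),np.linalg.norm(O[1]-O[0]),ang(O[1]-O[0])-np.pi/2)
C=ray(c,[(201,172),(348,105),(415,275)],136.7); print("cover",C.round(1),np.linalg.norm(C[1]-C[0]),ang(C[1]-C[0])-np.pi/2,ang(C[2]-C[1]))
for y in (.121,.13):
  ex=np.array([np.cos(y),np.sin(y)]); ey=np.array([-ex[1],ex[0]])
  print(y,"rel T (bay axes): marks",((M[:,:2]-T)@np.c_[ex,ey]).round(1).tolist(),"rim",((O[:,:2]-T)@np.c_[ex,ey]).round(1).tolist(),"cover",((C[:,:2]-T)@np.c_[ex,ey]).round(1).tolist())
im=cv2.imread("pics/w3.png"); cv2.imwrite("pics/w3c.png",cv2.resize(im[80:270,180:440],None,fx=3,fy=3,interpolation=cv2.INTER_CUBIC))
E
```

```text
marks [[ 568.3 -114.7   90. ]
 [ 566.5  -98.7   90. ]
 [ 582.4 -234.3   90. ]
 [ 581.2 -226.3   90. ]]
mark-line yaw-pi/2 0.11663338413064972
rim far [[ 515.3 -219.1   90. ]
 [ 506.2 -129.1   90. ]] 90.41582467527569 0.10158098143305905
cover [[ 520.3 -212.   136.7]
 [ 510.9 -132.6  136.7]
 [ 608.2 -121.5  136.7]] 79.99191199485914 0.11825537436564026 0.11328093272748112
0.121 rel T (bay axes): marks [[-0.9, 50.1], [-0.8, 66.2], [-1.4, -70.3], [-1.6, -62.3]] rim [[-66.2, -47.1], [-64.4, 43.3]] cover [[-60.3, -40.7], [-60.1, 39.2], [37.8, 38.5]]
0.13 rel T (bay axes): marks [[-0.5, 50.1], [-0.2, 66.2], [-2.1, -70.3], [-2.2, -62.2]] rim [[-66.6, -46.5], [-64.0, 43.8]] cover [[-60.7, -40.2], [-59.7, 39.8], [38.1, 38.2]]
```

View pics/w3c.png

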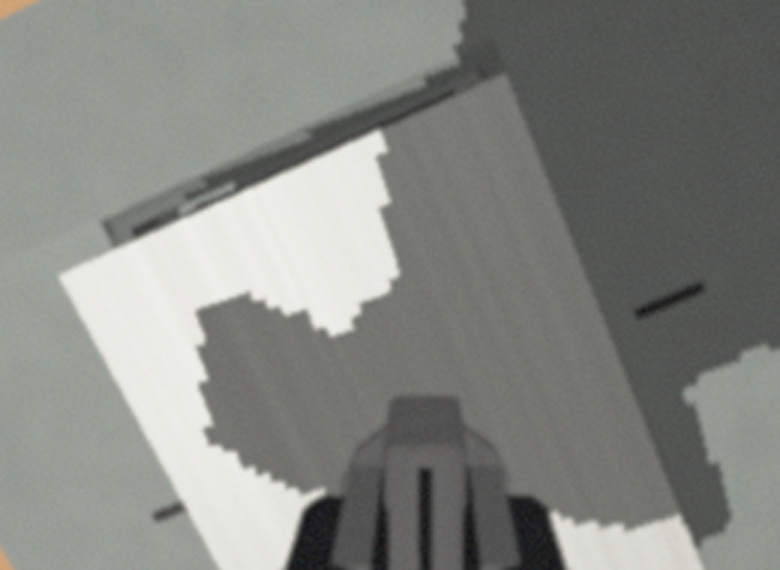

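The cover yaw matches the bay (≈0.118). It needs about (−0.8, −1.4) mm in bay axes, which is tool y −1.6 mm. I'll correct that and descend gently.

```bash
python3 -m creep '0 -0.08 0 0 0 0;0 0 0.4 0 0 0;0 0 0.4 0 0 0;0 0 0.4 0 0 0;0 0 0.3 0 0 0;0 0 0 0 0 0'
python3 -m creep '0 0 0.1 0 0 0;0 0 0.1 0 0 0;0 0 0.1 0 0 0;0 0 0 0 0 0'
python3 -m creep '0 0 0.08 0 0 0;0 0 0.08 0 0 0;0 0 0 0 0 0'
python3 - <<'E'
from h import *
c=ctrl.get_calibration("wrist");np.savez("w4.npz",**c); w=ctrl.capture("wrist"); cv2.imwrite("pics/w4.png",w)
E
```

```text
time_s: 11.95
eef_pos: [575.2, -166.0, 189.6]
ee_rot: [-0.001, 0.147, 0.989, 0.0]
force: [-2.1, 0.1, -3.1]
grip_width: 0.128
time_s: 12.35
eef_pos: [575.5, -166.1, 184.7]
ee_rot: [-0.0, 0.147, 0.989, 0.0]
force: [-0.4, -0.1, -3.0]
grip_width: 0.126
time_s: 12.65
eef_pos: [575.4, -166.2, 181.4]
ee_rot: [-0.0, 0.147, 0.989, 0.0]
force: [0.6, -0.7, -2.5]
grip_width: 0.128
```

View pics/w4.png

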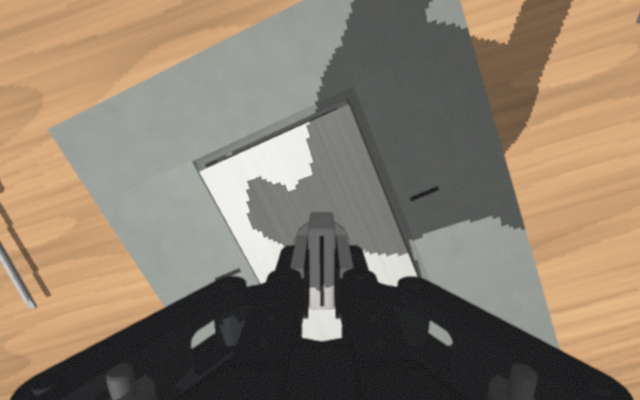

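The cover has entered the opening without contact (bottom ≈ 80 mm, even margins). I'll go on down to the seal.

```bash
python3 -m creep '0 0 0.08 0 0 0;0 0 0.08 0 0 0;0 0 0.08 0 0 0;0 0 0 0 0 0;0 0 0 0 0 0'
python3 -m creep '0 0 0.05 0 0 0;0 0 0 0 0 0;0 0 0 0 0 0'
```

```text
time_s: 13.2
eef_pos: [575.6, -166.2, 177.3]
ee_rot: [0.0, 0.147, 0.989, -0.0]
force: [-1.9, 1.7, 2.6]
grip_width: 0.121
time_s: 13.5
eef_pos: [575.6, -166.2, 176.3]
ee_rot: [0.0, 0.147, 0.989, -0.0]
force: [-1.7, 0.5, 5.2]
grip_width: 0.127
```

Seal contact showed at about 177.5 (5 N step in force). I'll ease up 0.5 mm, then turn the wing about 66° clockwise.

```bash
python3 -m creep '0 0 -0.03 0 0 0.5;0 0 0 0 0 0.9;0 0 0 0 0 0.9;0 0 0 0 0 0.9;0 0 0 0 0 0.9;0 0 0 0 0 0.9'
python3 -c "
from rig import ctrl; s=ctrl.sense(); print(s['wrist_torque'])"
python3 -m creep '0 0 0 0 0 0.9;0 0 0 0 0 0.9;0 0 0 0 0 0.9;0 0 0 0 0 0.9;0 0 0 0 0 0.9;0 0 0 0 0 0.9;0 0 0 0 0 0.9;0 0 0 0 0 0.9'
python3 -m creep '0 0 0 0 0 0.6;0 0 0 0 0 0;0 0 0 0 0 0'
python3 - <<'E'
from h import *
s=ctrl.sense(); q=s["ee_rot"]; print(2*np.arctan2(q[2],q[1]),s["wrist_torque"])
c=ctrl.get_calibration("wrist");np.savez("w5.npz",**c); w=ctrl.capture("wrist"); cv2.imwrite("pics/w5.png",w)
E
```

```text
time_s: 14.1
eef_pos: [575.5, -166.4, 176.6]
ee_rot: [0.0, 0.359, 0.933, -0.0]
force: [-3.1, -0.5, 3.1]
grip_width: 0.129
[-0.06449751  0.5210099   0.05925734]
time_s: 14.9
eef_pos: [575.3, -166.6, 176.6]
ee_rot: [-0.0, 0.63, 0.777, -0.0]
force: [-3.9, -1.3, 3.1]
grip_width: 0.125
time_s: 15.2
eef_pos: [575.4, -166.5, 176.5]
ee_rot: [0.0, 0.648, 0.761, -0.0]
force: [-4.4, -1.3, 3.9]
grip_width: 0.126
1.7306489766835922 [-0.31400154  0.67577607 -0.07988291]
```

View pics/w5.png

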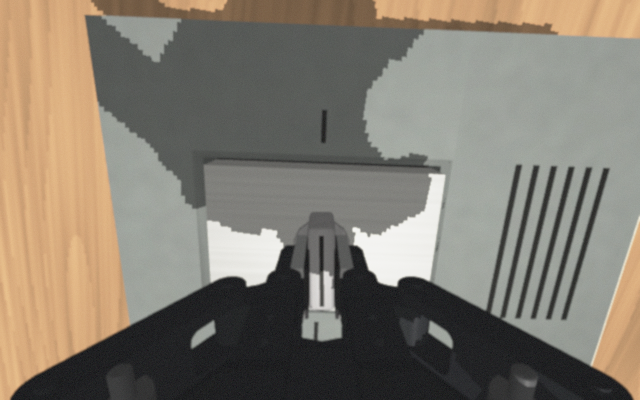

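The slot line lies nearly along the index marks at (324,127) and (316,330), with about 0.04 rad left to the stop. I'll turn on against the stop and watch the moment.

```bash
python3 -m creep '0 0 0 0 0 0.4;0 0 0 0 0 0.4;0 0 0 0 0 0.2;0 0 0 0 0 0'
python3 - <<'E'
from h import *
s=ctrl.sense(); q=s["ee_rot"]; print(2*np.arctan2(q[2],q[1]),s["wrist_torque"],s["joints"][5])
E
```

```text
time_s: 15.65
eef_pos: [575.4, -165.9, 176.5]
ee_rot: [-0.0, 0.681, 0.732, -0.0]
force: [-5.6, 1.1, 5.0]
grip_width: 0.125
1.6435965776477328 [0.14548858 0.87747255 0.59920942] -0.5489632802434886
```

The moment jumped to 0.6 N m, so the wing is at its stop. I'll ease off slightly, then push down in small steps.

```bash
python3 -m creep '0 0 0.08 0 0 -0.3;0 0 0.08 0 0 0;0 0 0 0 0 0' - 80
python3 -m creep '0 0 0.08 0 0 0;0 0 0.08 0 0 0;0 0 0 0 0 0'
python3 -m creep '0 0 0.08 0 0 0;0 0 0.06 0 0 0;0 0 0 0 0 0'
python3 -c "
from rig import ctrl; s=ctrl.sense(); print(s['wrist_torque'],s['ee_rot'])"
```

```text
time_s: 15.95
eef_pos: [575.4, -166.0, 173.7]
ee_rot: [-0.0, 0.672, 0.741, 0.0]
force: [-5.0, 1.4, 6.4]
grip_width: 0.118
time_s: 16.25
eef_pos: [575.4, -166.0, 171.7]
ee_rot: [0.0, 0.671, 0.741, 0.0]
force: [-10.4, 2.4, 17.5]
grip_width: 0.123
time_s: 16.55
eef_pos: [575.6, -166.0, 171.5]
ee_rot: [0.001, 0.671, 0.741, 0.0]
force: [-18.5, 4.9, 36.5]
grip_width: 0.117
[1.06432074 3.23440463 0.00382125] [7.84741405e-04 6.71370033e-01 7.41121884e-01 1.23100436e-04]
```

Hard stop at TCP ≈ 171.6 with 36 N. I'll ease the push to about 25 N and look.

```bash
python3 -m creep '0 0 -0.07 0 0 0;0 0 0 0 0 0;0 0 0 0 0 0;0 0 0 0 0 0'
python3 - <<'E'
from h import *
w=ctrl.capture("wrist"); sc=ctrl.capture("scene"); cv2.imwrite("pics/w6.png",w)
cv2.imwrite("pics/s6.png",cv2.resize(sc[110:220,220:350],None,fx=5,fy=5,interpolation=cv2.INTER_CUBIC))
s=ctrl.sense(); print(s["force"],s["eef_pos"],s["joints"])
E
```

```text
time_s: 16.95
eef_pos: [575.5, -166.0, 171.6]
ee_rot: [0.0, 0.671, 0.741, 0.0]
force: [-13.8, 5.8, 26.8]
grip_width: 0.126
[-14.17311352   4.89772572  25.60390748] [ 575.51101052 -166.00648431  171.60056925] [-4.76212410e-01  5.98774999e-01  1.42650415e+00 -7.66423877e-05
  1.11536907e+00 -5.74713051e-01]
```

View pics/w6.png

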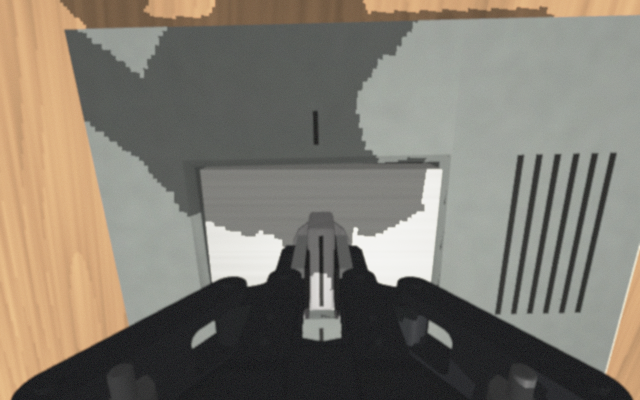

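View pics/s6.png

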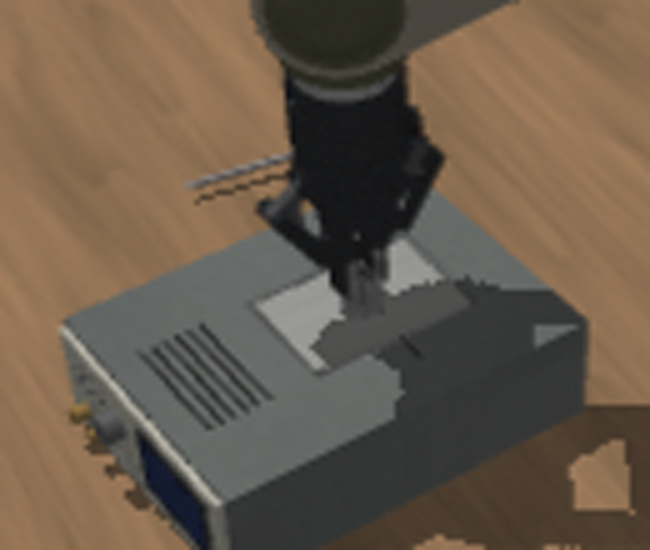

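The cover is flush: the force-displacement shows 6 mm of travel onto a hard stop, the slot line runs between both marks, and the push holds at about 26 N. I'll hand it in.

```bash
python3 -c "
from rig import ctrl; ctrl.finish_job(); s=ctrl.sense(); print(s['time_s'],s['force'],s['eef_pos'],s['grip_width'])"
```

```text
the job is handed in; nothing more can be done
the job is handed in; nothing more can be done
```

The matching cover is in the instrument's opening. Its wing is turned to the stop, and the gripper was still holding it pressed down when I handed in at about 17 s. No verdict came back, and the state could not be read after hand-in.

- **Cover choice:** the cover I picked measured 119 × 80 mm. I carried it by its wing to the bay at about (575, −166), yaw 0.12 rad. I made one small correction of about 1.6 mm from the wrist camera before lowering it.
- **Seating:** the seal gave about a 5 N step on contact at tool height 177.5 mm. That agrees with the expected seat.
- **Wing:** I turned it clockwise until the moment rose to 0.6 N m at the stop. I then eased back about 1.5°. The last wrist picture shows the slot line pointing at both index marks.
- **Pressing home:** the tool went down about 6 mm to a hard stop at 171.6 mm. The scene view shows the cover flush with the case top.
- **Force at hand-in:** the push was held at about 26 N, after a brief 36 N. There was also about 14 N of sideways force, most likely the cover bearing on the opening wall.
- **Disagreement:** the tool stopped at yaw 1.67 rad where 1.69 was expected. I put that down to the cover's play in the opening, within tolerance.
- **Other objects:** nothing came near the other covers, the screwdriver or the jar, but I did not measure their positions again afterwards.

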